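Free the locked lid of a microcentrifuge with its release pin

ROBOT

A 6-joint arm with a two-finger parallel gripper is mounted at the origin on the work surface. World frame = base frame: x ahead of the robot, y to its left, z up, the work surface at z = 0. Lengths are in mm, angles in rad, forces in N, time in s.
With the tool pointing down it reaches from about 375 to 925 mm from the base axis. Payload 5.7 kg.
Tool frame: the origin (TCP) lies on the front face of the gripper's body, between the roots of the fingers; the fingertips stand 80 mm ahead of it and the grasp point (between the pads) lies 61 mm ahead of it; z points along the fingers, y is the line along which they close (so a half turn about z gives the same grasp; the last joint's range is limited). The gripper opens to 88 mm and grips with 3 to 60 N. Pads are 20 mm wide; open, the fingers measure 115 mm over their backs; the gripper's body (75 mm by 178 mm) begins 61 mm behind the grasp point.
Start: joints at [-1.421, 0.359, 1.51, -0, 1.272, -0.115], TCP at [157.017, -579.067, 302.623] pointing down, gripper open.
Joint ranges: [-2.97, 2.97], [-1.01, 2.36], [0.21, 2.38], [-0.96, 4.11], [0.2, 2.71], [-2.98, 2.98]. Speed limits (rad/s): [2.39, 2.39, 3.14, 3.14, 3.14, 3.14].

INTERFACE

Orientations are given as a 3x3 rotation matrix whose columns are the frame's x, y, z axes.
In Python, from plant import bot gives the robot as it stands. The module is installed in compiled form; this text tells all that it offers.
- The arm moves only by the tool jog_arm, never from a script. Its argument "moves" is a list of rows, each a list of 2 entries, a list of its own where there are three numbers: the shift along the tool's x, y, z normalised to -1 to 1, where 1 is 60 cm, then the turn, a rotation vector about the tool's x, y, z normalised to -1 to 1, where 1 is 0.1 rad. A call has 1 to 5 rows; each row shifts and turns the commanded pose from where the row before left it, along the tool's axes as they then stand; what a row does not reach is not made up. A row lasts 1/12 s, in which the tool goes at most 41.7 mm and 7.16 degrees, less where a joint would pass 70% of its speed; a pose out of reach is approached as far as the arm can. A call with a number of a shift or a turn outside -1 to 1 is refused whole. A call with a gripper value outside its range is refused whole. "jaw" is the opening, from 0 (shut) to 1 (fully open), set as the call begins (left out, the last holds). The fingers move at their own pace and stop on an object; "squeeze" is the grip in N (left out, the last holds). Time passes only in rows, so rows that do not move let the fingers close. It gives the time, the measured TCP pose, the force, the opening and the grip force at its end, in the units of the state.
- bot.read_state(): the state, without advancing time (a new reading comes with each control period).
- bot.snapshot(name): name is "scene" or "top"; returns a dict with "pixels" (384x512x3 uint8, red, green, blue), "depth" (384x512 float32, mm along the optical axis (not along the pixel's ray), 0 where there is no reading), "fx", "fy", "cx", "cy" (pixels), "eye" and "attitude" of the camera in the world. Camera axes: x right, y up, looking along -z (the intrinsics and any distortion apply to the point x, -y, -z); pixel columns grow to the right and rows downward; lengths in mm; the calibration is good to about 2 mm. A picture is of the moment at which its call begins.
- bot.finish_job(): hands the job in; it is judged then, once.
Trained networks look in the newest picture that a camera, given by its name, has taken for a name from the list of things; names that differ only in an ending like _2 or _b are one class to them, and where a whole thing is asked for, a point or a joint stands for the part that bears it (a point fixed in the world has none). Each returns a list of dicts, best first, with "score" (0 to 1); they miss things now and then, are a little off and sometimes report something else, mostly with a low value. They report only what shows in the picture. A call takes as long as a camera call.
- bot.cut_out(query, camera): "region" (384x512 bool, what is visible of it).
- bot.mark_of(query, camera): "centre" ([x, y, z] in mm, in world coordinates, good to about 4 mm: a listed point, or the origin of a listed thing).
The state is a dict: "time": time; "joints": joint angles; "joint_vel": joint speeds; "tau": joint torques, N m; "eef_pos": TCP position; "eef_rot": TCP orientation; "wrist_force": force on the tool from outside, world axes, zero at the start; "moment": the same for the moment, N m; "finger_gap": opening from 0.0 (shut) to 1.0 (fully open); "grasp_force": force on a finger pad.
Only numpy, scipy, OpenCV 4.12 (cv2) and the standard library are available. Lean on these libraries where they do the work, as an engineer would, in place of code of your own. Each camera call takes 0.05 s, during which the arm holds its last target. There are 200 camera calls.

TASK

The mains has failed and the small centrifuge has locked its lid. Draw the red-handled release pin out of the black pen caddy, push it straight down through the yellow-ringed opening on the centrifuge's front deck, without forcing it, until the lid springs ajar, then put the pin back in the caddy and leave the lid ajar. Keep the caddy standing where it is with its two markers in it, and do not disturb anything else on the bench.

Things in the scene. Friction and masses are not known exactly. Their poses are not given: they have to be found in the camera images.
- release_pin: Release pin, 208 mm, 70 g: steel shaft 6 mm thick with rounded tip, 15 mm dark collar 127 to 137 mm from the tip, round red handle 22 mm thick from 136 to 208 mm. Origin at the tip, z from tip to handle. At the start it leans about 0.29 rad in a caddy well: tip on the floor, shaft on the rim of the outer wall, top towards the caddy's -x side (roughly towards the robot).
- pin_tip (a point): The very tip of the release pin (same point as the pin's origin).
- pin_grip (a point): Middle of the pin's red handle, on its axis, 172 mm above the tip: the place to grip.
- caddy: Loose black square pen caddy, 80 x 80 mm, 100 mm tall, 0.4 kg, left or right of the centrifuge (tube rack on the other side). Walls and floor 4 mm; a full-height cross makes four 34 mm wells at x, y = +-19 mm in its frame: pin at (-19, -19), markers at x = +19, empty at (-19, +19). Origin at the centre of its underside, z up.
- marker_blue: White marker with a blue cap, 12 mm diameter, 130 mm long, leaning in a well of the caddy; origin at its lower end, z along it. Stays in the caddy.
- marker_green: White marker with a green cap, 12 mm diameter, 130 mm long, leaning in the next well of the caddy; origin at its lower end, z along it. Stays in the caddy.
- centrifuge: Fixed ivory microcentrifuge, 270 mm deep (x), 240 mm wide (y). Front deck 125 mm high, from x = -135 to -88 mm; behind it the lid, its top 155 mm high when shut. Origin at the centre of its footprint on the table; the front with navy band and display faces -x of its frame, roughly towards the robot.
- release_opening (a point): Mouth centre of the 12 mm round opening with a yellow ring in the front deck, 125 mm above the table, at (-112, -60) mm in the centrifuge's frame (seen from the robot: right part). Goes straight down, deck 14 mm thick. A sprung latch plate lies 28 mm below the mouth: 2 to 6 N frees the lid after about 5 mm of travel; hard stop after about 9 mm. Axes as the centrifuge.
- lid (a joint): Angle of the centrifuge's lid about its rear hinge: 0 shut and locked; once freed a strut lifts it within about half a second to about 0.27 rad and holds it ajar; its front part then stands about 50 mm higher, up to 200 mm above the table, some 30 mm behind the opening.
- tube_rack: Loose white test-tube rack, 82 x 150 x 62 mm, holding four capped blood tubes that rise to about 102 mm. Origin at the centre of its underside. Leave it alone.
- tube_red_a: Capped blood tube, 16 mm cap, 96 mm long, standing in the rack; origin at its lower end, z along it. Leave it alone.
- tube_red_b: A second red-capped tube, as the first. Leave it alone.
- tube_purple: Purple-capped tube, same size, standing in the rack. Leave it alone.
- tube_lilac: A second purple-capped tube, same size, standing in the rack. Leave it alone.
- wash_bottle: Loose clear bottle with a red cap, 64 mm diameter, 165 mm tall, behind at the left; origin at the centre of its underside. Leave it alone.
- basin: Loose white bowl, 150 mm across, 50 mm tall, behind at the right; origin at the centre of its underside. Leave it alone.

How it is judged:
By the outcome, as a careful person would: the job done as asked, in the order asked, and still so for the second after the job is handed in, with the robot touching nothing.
It also fails if it takes over 54 s, if anything falls off the work surface, if the arm or the gripper's body presses on something with over 40 N, if the wrist force passes 120 N, or if a joint passes its speed limit or range.

## Working session

There is one attempt and no reset: what is moved stays moved. The work goes in short steps, Python scripts to look and compute and a tool call to move; the robot and the scene stay as the last step left them, time stands still between calls to the robot, and variables do not carry over. Pictures are saved under pics/ and viewed, at most 10 in all, crops included, and the job is handed in when it is done.

Besides the shell and the picture viewer there is one more tool, called after "Call:" by a JSON object that holds its "api" and its "payload". jog_arm: Moves the arm, as the interface text tells. Scaled input: -1 to 1 covers 60 cm each way for a shift and 0.1 rad each way for a turn. Its arguments: {"type":"object","properties":{"moves":{"type":"array","items":{"type":"array"}},"jaw":{"type":"number"},"squeeze":{"type":"number"}},"required":["moves"]}

```bash
mkdir -p pics
cat > h.py <<'E'
import numpy as np, cv2
from plant import bot
def snap(n,name=None):
    s=bot.snapshot(n)
    if name: cv2.imwrite('pics/'+name,s['pixels'][:,:,::-1])
    return s
def pts(s,mask=None):
    d=s['depth']; v,u=np.nonzero((d>0) if mask is None else (mask&(d>0)))
    z=d[v,u]; c=np.c_[(u-s['cx'])/s['fx']*z,-(v-s['cy'])/s['fy']*z,-z]
    return c@np.array(s['attitude']).T+np.array(s['eye']), np.c_[u,v]
E
python3 - <<'E'
from h import *
a={n:snap(n) for n in('scene','top')}
cv2.imwrite('pics/a.png',np.vstack([a['scene']['pixels'],a['top']['pixels']])[:,:,::-1][:, :])
im=np.hstack([a['scene']['pixels'],a['top']['pixels']])[:,:,::-1]
cv2.imwrite('pics/a.png',cv2.resize(im,(800,300)))
for q in('release_pin','pin_tip','pin_grip','caddy','centrifuge','release_opening','marker_blue','marker_green','tube_rack'):
  for n in a:
    r=bot.mark_of(q,n); print(q,n,[(np.round(x['centre']),round(x['score'],2)) for x in r[:2]])
for n in a: print(n,a[n]['eye'],a[n]['fx'],[k for k in a[n]])
print(bot.read_state())
E
```

```text
release_pin scene []
release_pin top [(array([ 513., -320.,    8.]), 0.49)]
pin_tip scene []
pin_tip top []
pin_grip scene [(array([ 469., -343.,  166.]), 0.61)]
pin_grip top [(array([ 471., -342.,  174.]), 0.54)]
caddy scene [(array([ 505., -302.,   -0.]), 0.94)]
caddy top [(array([ 510., -299.,    1.]), 0.92)]
centrifuge scene [(array([643.,  30.,   3.]), 0.83)]
centrifuge top []
release_opening scene [(array([529., -12., 127.]), 0.79)]
release_opening top [(array([521., -14., 125.]), 0.81), (array([ 523., -314.,    3.]), 0.26)]
marker_blue scene []
marker_blue top [(array([ 506., -277.,    6.]), 0.47)]
marker_green scene []
marker_green top [(array([ 524., -313.,    4.]), 0.57), (array([ 698., -306.,   -1.]), 0.4)]
tube_rack scene [(array([499., 278.,  -3.]), 0.59)]
tube_rack top [(array([498., 282.,   1.]), 0.86)]
scene [965.61583247 709.48050814 633.57255642] 380.6130680661481 ['pixels', 'depth', 'fx', 'fy', 'cx', 'cy', 'eye', 'attitude']
top [413.02704618  -9.59706952 992.61245217] 364.6414604443405 ['pixels', 'depth', 'fx', 'fy', 'cx', 'cy', 'eye', 'attitude']
{'time': 1.0, 'joints': array([-1.42108896e+00,  3.58810077e-01,  1.51041442e+00, -6.08005639e-05,
        1.27245145e+00, -1.15084747e-01]), 'joint_vel': array([-0.0004599 ,  0.0014168 , -0.00028249, -0.00047211, -0.00032534,
       -0.00043135]), 'tau': array([-2.23073701e-03, -5.15352988e+01, -2.71132135e+01,  6.76316628e-02,
        2.45135569e-02,  3.48246765e-06]), 'eef_pos': array([ 157.0069217 , -579.07463517,  302.61126951]), 'eef_rot': array([[ 9.65142248e-01,  2.61725881e-01, -6.98878296e-05],
       [ 2.61725886e-01, -9.65142246e-01,  7.36946105e-05],
       [-4.81639099e-05, -8.94172362e-05, -9.99999995e-01]]), 'wrist_force': array([-0.06965828, -0.74698247, -0.31078982]), 'moment': array([ 0.04103561, -0.05980763,  0.00426954]), 'grasp_force': 0.0, 'finger_gap': 0.997509856224555}
```

View pics/a.png

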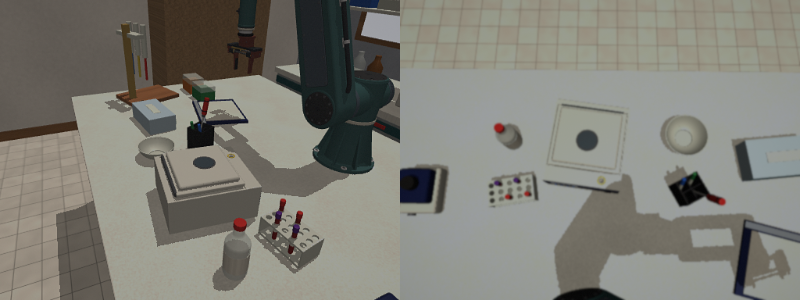

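The combined picture shows the scene camera on the left and the top camera on the right. The caddy is at about (688,187), with the red handle pointing to (718,201). The yellow ring is at (602,181), and the rack is left of the centrifuge at (513,189). Next I measure these precisely.

```bash
cat >> h.py <<'E'
def hsv(s): return cv2.cvtColor(s['pixels'],cv2.COLOR_RGB2HSV)
def line(p):
    c=p.mean(0); return c,np.linalg.svd(p-c)[2][0]
def red(s,c,r=90):
    h=hsv(s); m=((h[...,0]<8)|(h[...,0]>172))&(h[...,1]>150)&(h[...,2]>50)
    p,uv=pts(s,m); k=np.linalg.norm(p-c,axis=1)<r; return p[k],uv[k]
E
python3 - <<'E'
from h import *
S={n:snap(n) for n in('scene','top')}
for n,s in S.items():
    p,uv=red(s,[470,-342,172],60); c,d=line(p); d=d*np.sign(d[2]); t=(p-c)@d
    print(n,'red',len(p),c.round(1),d.round(3),(c+d*t.min()).round(1),(c+d*t.max()).round(1),'eye dir',((s['eye']-c)/np.linalg.norm(s['eye']-c)).round(2))
    h=hsv(s); m=(h[...,0]>18)&(h[...,0]<35)&(h[...,1]>90)
    p,uv=pts(s,m); k=(np.hypot(p[:,0]-525,p[:,1]+13)<30)&(abs(p[:,2]-125)<12)
    print(n,'ring',k.sum(),p[k].mean(0).round(1),(p[k].min(0)+p[k].max(0))/2, np.ptp(p[k],axis=0))
    p,uv=pts(s)
    k=(abs(p[:,2]-98)<7)&(np.hypot(p[:,0]-508,p[:,1]+300)<62)
    r=cv2.minAreaRect(p[k][:,:2].astype(np.float32)); print(n,'caddy',k.sum(),r)
    k=(abs(p[:,2]-150)<12)&(np.hypot(p[:,0]-640,p[:,1]-30)<180)
    r=cv2.minAreaRect(p[k][:,:2].astype(np.float32)); print(n,'lid',r,np.median(p[k][:,2]))
    k=(p[:,2]>115)&(p[:,2]<170)&(np.hypot(p[:,0]-640,p[:,1]-30)<200)
    r=cv2.minAreaRect(p[k][:,:2].astype(np.float32)); print(n,'body',r)
s=S['top']['pixels'][:,:,::-1]; a=cv2.resize(s[190:310,320:480],(800,600),interpolation=cv2.INTER_CUBIC)
cv2.imwrite('pics/b.png',a)
E
```

```text
scene red 115 [ 471.5 -332.9  173. ] [-0.271 -0.145  0.952] [ 481.3 -327.7  138.6] [ 462.3 -337.9  205.6] eye dir [0.4  0.84 0.37]
scene ring 27 [524.4 -12.2 125.9] [524.50505702 -11.6825504  125.47837152] [25.94870034 23.49071777  3.49306041]
scene caddy 219 ((507.485595703125, -296.9828796386719), (82.99296569824219, 84.07647705078125), 28.902009963989258)
scene lid ((657.3840942382812, 32.46946716308594), (222.8144989013672, 200.49642944335938), 82.16285705566406) 154.02416651022287
scene body ((643.653564453125, 33.7186279296875), (242.27105712890625, 271.35992431640625), 82.29010772705078)
top red 84 [ 465.2 -340.2  194.5] [-0.355 -0.297  0.886] [ 478.9 -328.8  160.4] [ 460.3 -344.3  206.9] eye dir [-0.06  0.38  0.92]
top ring 1 [518.3 -20.5 127.3] [518.30862397 -20.46350345 127.3007846 ] [0. 0. 0.]
top caddy 282 ((508.86199951171875, -299.8436279296875), (80.3149642944336, 81.22857666015625), 28.268007278442383)
top lid ((658.2069702148438, 28.791610717773438), (221.67906188964844, 199.80934143066406), 82.30011749267578) 153.81957870102315
top body ((645.3936767578125, 30.775100708007812), (240.38258361816406, 270.1748046875), 82.37763214111328)
```

View pics/b.png

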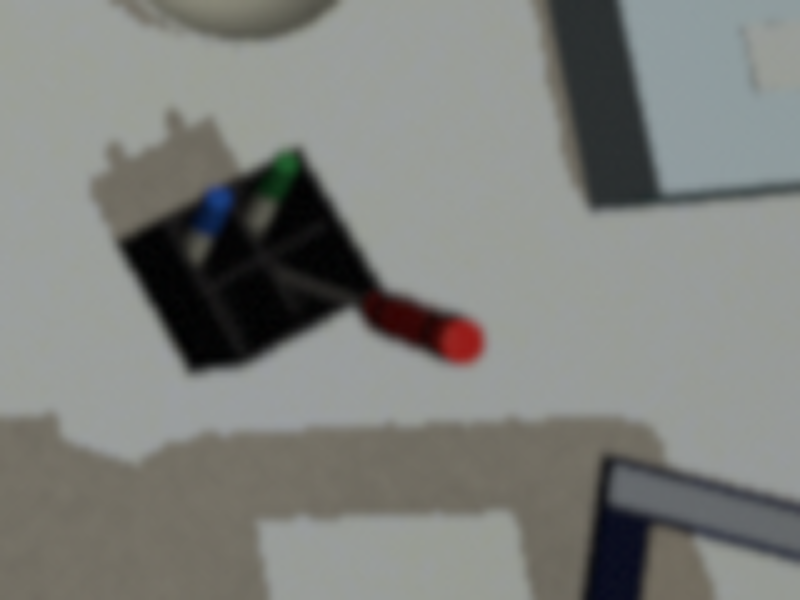

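The crop shows the handle running from (375,300) to (465,340). The markers are at (215,210) and (285,165), and the empty well is at lower left. The camera measurements match the caddy geometry:

| Item | Estimate |
|---|---|
| Caddy position | about (508,-298) |
| Caddy yaw | about 28.5° |
| Grip point | about (470,-341,169) |
| Pin direction | (-.25,-.136,.958) |
| Opening | about (525,-12,125) |

Next I move to the pre-grasp pose.

Call:
{"api": "jog_arm", "payload": {"moves": [[[0, 0, 0], [0, 0, -0.8]], [[0, 0, 0], [0, 0, -0.8]], [[0, 0, 0], [0, 0, -0.72]], [[0.0486, -0.0084, 0.0005], [0, 0, 0]], [[0.0486, -0.0084, 0.0005], [0, 0, 0]]], "jaw": 1}}

```text
time: 1.52
eef_pos: [203.1, -542.9, 302.0]
eef_rot: [[0.88, 0.475, -0.0], [0.475, -0.88, -0.0], [-0.0, 0.0, -1.0]]
wrist_force: [1.3, -0.2, 0.7]
finger_gap: 1.002
grasp_force: 0.0
```

Call:
{"api": "jog_arm", "payload": {"moves": [[[0.0486, -0.0084, 0.0005], [0, 0, 0]], [[0.0486, -0.0084, 0.0005], [0, 0, 0]], [[0.0486, -0.0084, 0.0005], [0, 0, 0]], [[0.0486, -0.0084, 0.0005], [0, 0, 0]], [[0.0486, -0.0084, 0.0005], [0, 0, 0]]]}}

```text
time: 1.93
eef_pos: [320.6, -449.8, 300.6]
eef_rot: [[0.879, 0.476, 0.0], [0.476, -0.879, -0.0], [0.0, 0.0, -1.0]]
wrist_force: [1.0, 0.3, -0.0]
finger_gap: 0.997
grasp_force: 0.0
```

Call:
{"api": "jog_arm", "payload": {"moves": [[[0.0486, -0.0084, 0.0005], [0, 0, 0]], [[0.0486, -0.0084, 0.0005], [0, 0, 0]], [[0.0486, -0.0084, 0.0005], [0, 0, 0]], [[0.0486, -0.0084, 0.0005], [0, 0, 0]], [[0.0486, -0.0084, 0.0005], [0, 0, 0]]]}}

```text
time: 2.35
eef_pos: [436.9, -358.1, 299.2]
eef_rot: [[0.879, 0.477, 0.0], [0.477, -0.879, -0.0], [0.0, 0.0, -1.0]]
wrist_force: [0.4, 0.1, 0.2]
finger_gap: 1.0
grasp_force: 0.0
```

Call:
{"api": "jog_arm", "payload": {"moves": [[[0, 0, 0], [0, 0.97, 0]], [[0, 0, 0], [0, 0.97, 0]], [[0, 0, 0], [0, 0.96, 0]], [[0, 0, 0], [0, 0, 0]]]}}

```text
time: 2.68
eef_pos: [434.8, -359.4, 298.6]
eef_rot: [[0.843, 0.475, 0.254], [0.455, -0.88, 0.138], [0.289, -0.001, -0.957]]
wrist_force: [-0.5, 0.2, 0.3]
finger_gap: 0.997
grasp_force: 0.0
```

Call:
{"api": "jog_arm", "payload": {"moves": [[[0, 0, 0.0313], [0, 0, 0]], [[0, 0, 0.0313], [0, 0, 0]], [[0, 0, 0.0313], [0, 0, 0]], [[0, 0, 0.0313], [0, 0, 0]], [[0, 0, 0], [0, 0, 0]]]}}

```text
time: 3.1
eef_pos: [453.9, -347.1, 224.0]
eef_rot: [[0.844, 0.477, 0.246], [0.456, -0.879, 0.14], [0.283, -0.006, -0.959]]
wrist_force: [-0.3, 0.4, -0.3]
finger_gap: 0.999
grasp_force: 0.0
```

Run:
```python
from h import *
st=bot.read_state(); R=np.array(st['eef_rot'])
for n in('scene','top'):
    s=snap(n); p,uv=red(s,[470,-342,172],60)
    q=(p-st['eef_pos'])@R
    print(n,len(p),'tool frame',q.mean(0).round(1),q.min(0).round(1),q.max(0).round(1),'eye',((np.array(s['eye'])-st['eef_pos'])@R).round(0))
    if n=='scene': cv2.imwrite('pics/c.png',cv2.resize(s['pixels'][100:220,190:350,::-1],(640,480),interpolation=cv2.INTER_CUBIC))
```

```text
scene 114 tool frame [ 7.1 -3.8 55.5] [ -6.8 -11.8  21.2] [13.5  7.7 92.7] eye [1030. -687. -119.]
top 55 tool frame [ 4.6 -1.9 43.3] [-3.4 -7.9 19.4] [10.6  7.8 72. ] eye [ 337. -321. -700.]
```

View pics/c.png

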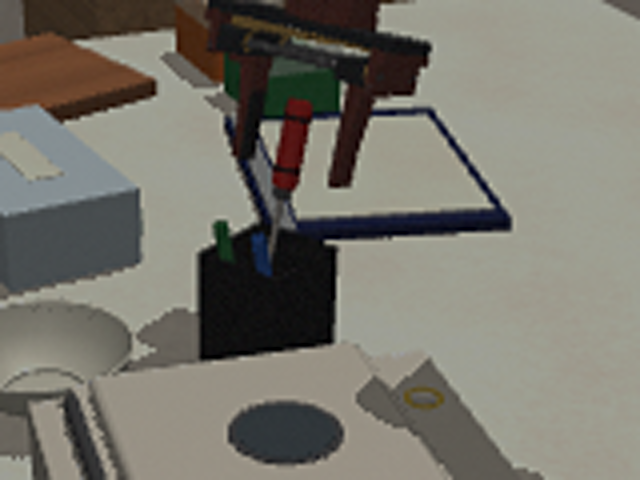

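The zoomed scene view shows the handle at (290,145) centred between the open fingers at (250,110) and (350,130). In the tool frame the pin axis is at about (0,1). I close the gripper.

Call:
{"api": "jog_arm", "payload": {"moves": [[[0, 0, 0], [0, 0, 0]], [[0, 0, 0], [0, 0, 0]], [[0, 0, 0], [0, 0, 0]], [[0, 0, 0], [0, 0, 0]], [[0, 0, 0], [0, 0, 0]]], "jaw": 0, "squeeze": 30}}

```text
time: 3.62
eef_pos: [454.7, -349.2, 227.7]
eef_rot: [[0.842, 0.476, 0.252], [0.457, -0.879, 0.135], [0.286, 0.001, -0.958]]
wrist_force: [-0.3, 0.3, 0.1]
finger_gap: 0.662
grasp_force: 0.0
```

Call:
{"api": "jog_arm", "payload": {"moves": [[[0, 0, 0], [0, 0, 0]], [[0, 0, 0], [0, 0, 0]], [[0, 0, 0], [0, 0, 0]], [[0, 0, 0], [0, 0, 0]]]}}

```text
time: 3.95
eef_pos: [454.7, -348.9, 227.0]
eef_rot: [[0.842, 0.477, 0.251], [0.457, -0.879, 0.136], [0.286, -0.0, -0.958]]
wrist_force: [0.5, -0.5, 0.4]
finger_gap: 0.354
grasp_force: 0.0
```

Call:
{"api": "jog_arm", "payload": {"moves": [[[0, 0, 0], [0, 0, 0]], [[0, 0, 0], [0, 0, 0]], [[0, 0, 0], [0, 0, 0]], [[0, 0, 0], [0, 0, 0]]]}}

```text
time: 4.28
eef_pos: [454.7, -348.8, 227.0]
eef_rot: [[0.842, 0.477, 0.251], [0.457, -0.879, 0.137], [0.286, -0.0, -0.958]]
wrist_force: [0.8, 0.5, 0.5]
finger_gap: 0.248
grasp_force: 30.0
```

Call:
{"api": "jog_arm", "payload": {"moves": [[[0, 0, -0.005], [0, 0, 0]], [[0, 0, -0.01], [0, 0, 0]], [[0, 0, -0.015], [0, 0, 0]]]}}

```text
time: 4.53
eef_pos: [449.9, -351.0, 244.3]
eef_rot: [[0.843, 0.477, 0.251], [0.456, -0.879, 0.138], [0.286, -0.001, -0.958]]
wrist_force: [0.4, -0.2, -0.3]
finger_gap: 0.244
grasp_force: 30.0
```

Call:
{"api": "jog_arm", "payload": {"moves": [[[0, 0, -0.025], [0, 0, 0]], [[0, 0, -0.03], [0, 0, 0]], [[0, 0, -0.03], [0, 0, 0]], [[0, 0, -0.03], [0, 0, 0]], [[0, 0, -0.03], [0, 0, 0]]]}}

```text
time: 4.95
eef_pos: [427.8, -363.5, 329.5]
eef_rot: [[0.842, 0.477, 0.252], [0.457, -0.879, 0.135], [0.286, 0.001, -0.958]]
wrist_force: [0.4, -0.1, -1.1]
finger_gap: 0.245
grasp_force: 30.0
```

Call:
{"api": "jog_arm", "payload": {"moves": [[[0, 0, -0.03], [0, 0, 0]], [[0, 0, -0.03], [0, 0, 0]], [[0, 0, -0.03], [0, 0, 0]], [[0, 0, -0.03], [0, 0, 0]], [[0, 0, 0], [0, 0, 0]]]}}

```text
time: 5.37
eef_pos: [410.3, -374.7, 401.1]
eef_rot: [[0.842, 0.476, 0.255], [0.458, -0.88, 0.13], [0.286, 0.007, -0.958]]
wrist_force: [0.5, -0.4, -0.2]
finger_gap: 0.248
grasp_force: 30.0
```

Call:
{"api": "jog_arm", "payload": {"moves": [[[0, 0, 0], [0, -0.97, 0]], [[0, 0, 0], [0, -0.97, 0]], [[0, 0, 0], [0, -0.96, 0]], [[0, 0, 0], [0, 0, 0]], [[0, 0, 0], [0, 0, 0]]]}}

```text
time: 5.78
eef_pos: [411.1, -372.0, 396.1]
eef_rot: [[0.878, 0.479, 0.001], [0.479, -0.878, 0.002], [0.002, -0.001, -1.0]]
wrist_force: [0.7, -0.3, -0.6]
finger_gap: 0.247
grasp_force: 30.0
```

Run:
```python
from h import *
st=bot.read_state(); R=np.array(st['eef_rot']); print(st['eef_pos'],R.round(4),st['joints'])
g=st['eef_pos']+61*R[:,2]
for n in('scene','top'):
    s=snap(n); p,uv=red(s,g,60)
    if len(p)>5:
        q=(p-st['eef_pos'])@R; print(n,len(p),'tool frame',q.mean(0).round(1),q.min(0).round(1),q.max(0).round(1),'eye',((np.array(s['eye'])-g)@R).round(0))
    p,uv=pts(s); q=(p-st['eef_pos'])@R; k=(np.hypot(q[:,0],q[:,1])<25)&(q[:,2]>100)&(q[:,2]<245)
    if k.sum()>4:
        for lo in range(100,245,15):
            j=k&(q[:,2]>=lo)&(q[:,2]<lo+15)
            if j.any(): print(lo,j.sum(),np.median(q[j],0).round(1))
        print('zmax',q[k][:,2].max())
    for x in bot.mark_of('pin_tip',n)[:1]: print('tip',(np.array(x['centre'])-st['eef_pos'])@R,x['score'])
    for x in bot.mark_of('caddy',n)[:1]: print('caddy',x['centre'])
    k=(abs(p[:,2]-98)<7)&(np.hypot(p[:,0]-508,p[:,1]+300)<62)
    r=cv2.minAreaRect(p[k][:,:2].astype(np.float32)); print(n,'caddy',k.sum(),r)
    if n=='scene': cv2.imwrite('pics/d.png',cv2.resize(s['pixels'][20:220,170:370,::-1],(600,600),interpolation=cv2.INTER_CUBIC))
```

```text
[ 411.07141582 -371.97592036  396.09146596] [[ 0.8777  0.4792  0.0013]
 [ 0.4792 -0.8777  0.0019]
 [ 0.0021 -0.0011 -1.    ]] [-0.86136287  0.22094857  1.47466995  0.00229427  1.44657282  0.20945137]
scene 102 tool frame [ 6.7 -3.4 59.1] [ -6.7 -19.6  24.5] [11.6  9.7 94.8] eye [1005. -684. -296.]
100 12 [  3.7  -4.  104.3]
115 8 [  0.8  -1.5 124.2]
130 9 [  1.3  -1.7 136.9]
145 9 [ -0.6  -2.  152.9]
160 9 [-1.000e-01 -2.600e+00  1.679e+02]
175 6 [ -1.2  -2.9 179.9]
190 7 [  1.9  -3.2 198. ]
205 10 [  0.8  -2.3 213. ]
220 6 [  2.7  -3.8 226.5]
zmax 229.87558150254742
tip [ -1.19557466   0.34574892 233.48923336] 0.53
scene caddy 215 ((506.6805725097656, -296.5491943359375), (84.80897521972656, 85.70344543457031), 26.334278106689453)
100 1 [  4.6  -0.4 103.3]
115 9 [ -1.5  -1.8 124.3]
130 11 [ -1.1  -1.4 137.6]
145 12 [ -1.2  -1.3 152.4]
160 12 [  0.5  -1.2 166.7]
175 8 [ 1.000e-01 -9.000e-01  1.829e+02]
190 12 [ -0.   -0.7 196.9]
205 9 [ 1.000e-01 -1.500e+00  2.128e+02]
220 6 [-1.00e-01 -1.20e+00  2.26e+02]
zmax 230.14504296624082
tip [ -2.05087682  -0.58351199 230.48841141] 0.71
caddy [511.1, -298.3, 1.3]
top caddy 284 ((508.6943054199219, -299.8817138671875), (80.15372467041016, 81.27015686035156), 27.839550018310547)
```

View pics/d.png

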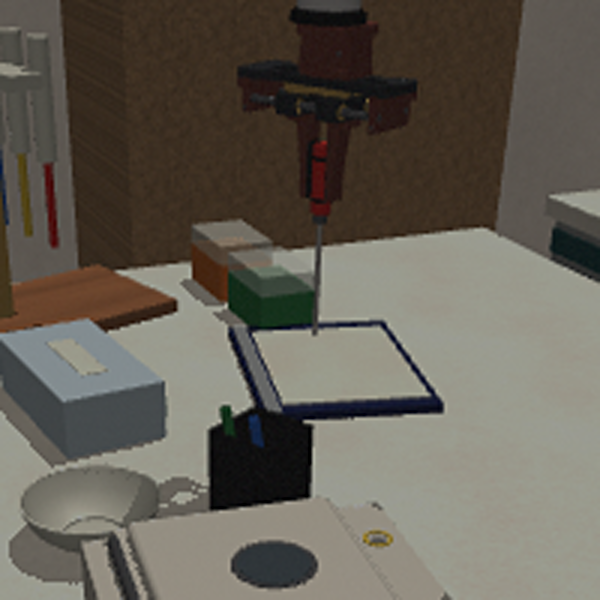

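The picture shows the pin hanging straight at (318,250), with its tip near (316,333). The caddy is still standing at (260,455) with both markers, and the yellow ring is at (378,539). I carry the pin over to the opening.

Call:
{"api": "jog_arm", "payload": {"moves": [[[0.019, -0.018, 0], [0, 0, 0]], [[0.038, -0.0363, 0], [0, 0, 0]], [[0.038, -0.0363, 0], [0, 0, 0]], [[0.038, -0.0363, 0], [0, 0, 0]], [[0.038, -0.0363, 0], [0, 0, 0]]]}}

```text
time: 6.5
eef_pos: [453.7, -236.2, 396.7]
eef_rot: [[0.88, 0.476, 0.001], [0.476, -0.88, 0.001], [0.001, -0.001, -1.0]]
wrist_force: [1.0, 0.3, -0.7]
finger_gap: 0.245
grasp_force: 30.0
```

Call:
{"api": "jog_arm", "payload": {"moves": [[[0.038, -0.0363, 0], [0, 0, 0]], [[0.038, -0.0363, 0], [0, 0, 0]], [[0.038, -0.0363, 0], [0, 0, 0]], [[0.038, -0.0363, 0], [0, 0, 0]], [[0.038, -0.0363, 0], [0, 0, 0]]]}}

```text
time: 6.92
eef_pos: [501.9, -85.9, 396.9]
eef_rot: [[0.879, 0.476, 0.001], [0.476, -0.879, 0.001], [0.001, -0.0, -1.0]]
wrist_force: [0.8, -0.1, -1.3]
finger_gap: 0.244
grasp_force: 30.0
```

Call:
{"api": "jog_arm", "payload": {"moves": [[[0.038, -0.0363, 0], [0, 0, 0]], [[0.038, -0.0363, 0], [0, 0, 0]], [[0.019, -0.018, 0.01], [0, 0, 0]], [[0, 0, 0.02], [0, 0, 0]], [[0, 0, 0], [0, 0, 0]]]}}

```text
time: 7.33
eef_pos: [525.1, -11.2, 376.9]
eef_rot: [[0.878, 0.478, -0.003], [0.478, -0.878, 0.001], [-0.002, -0.003, -1.0]]
wrist_force: [-0.3, -1.1, -0.6]
finger_gap: 0.248
grasp_force: 30.0
```

Call:
{"api": "jog_arm", "payload": {"moves": [[[0, 0, 0], [0, 0, 0]], [[0, 0, 0], [0, 0, 0]]]}}

```text
time: 7.5
eef_pos: [526.1, -13.2, 379.1]
eef_rot: [[0.879, 0.476, 0.0], [0.476, -0.879, 0.0], [0.0, -0.0, -1.0]]
wrist_force: [0.1, 0.8, 0.3]
finger_gap: 0.244
grasp_force: 30.0
```

```bash
cat > m.py <<'E'
from h import *
st=bot.read_state(); R=np.array(st['eef_rot']); print(st['time'],st['eef_pos'],R.round(4),st['wrist_force'])
g=st['eef_pos']+61*R[:,2]; ims=[]
for n in('scene','top'):
    s=snap(n); p,uv=pts(s); q=(p-st['eef_pos'])@R
    ed=(np.array(s['eye'])-g); ed=ed-ed@R[:,2]*R[:,2]; ed/=np.linalg.norm(ed)
    k=(np.hypot(q[:,0],q[:,1])<15)&(q[:,2]>105)&(q[:,2]<228)&(p[:,2]>135)
    w=p[k]-2.4*ed; z=w[:,2]
    if k.sum()>20:
        f=[np.polyfit(z,w[:,i],1) for i in(0,1)]; print(n,k.sum(),'pin axis xy at z125',[np.polyval(a,125).round(1) for a in f],'slope',[a[0].round(3) for a in f],'med',np.median(w,0).round(1),'zmin',z.min())
    h=hsv(s); m=(h[...,0]>15)&(h[...,0]<38)&(h[...,1]>70); pp,u2=pts(s,m)
    j=(np.hypot(pp[:,0]-525,pp[:,1]+13)<25)&(abs(pp[:,2]-125)<12)
    if j.sum()>3: print(n,'ring',j.sum(),pp[j].mean(0).round(1),((pp[j].min(0)+pp[j].max(0))/2).round(1),np.ptp(pp[j],axis=0).round(1),'centroid uv',u2[j].mean(0))
    c=np.array(s['attitude']).T@(np.array([525,-12,140])-s['eye']); u=int(s['cx']+s['fx']*c[0]/-c[2]); v=int(s['cy']-s['fy']*c[1]/-c[2])
    for x in bot.mark_of('release_opening',n)[:1]: print('opening',x['centre'],x['score'])
    for x in bot.mark_of('pin_tip',n)[:1]: print('tip',x['centre'],x['score'])
    ims.append(cv2.resize(s['pixels'][v-40:v+40,u-25:u+25,::-1],(375,600),interpolation=cv2.INTER_CUBIC)); print(n,'crop origin',u-25,v-40)
import sys; cv2.imwrite('pics/'+sys.argv[1],np.hstack(ims))
E
python3 m.py e.png
```

```text
7.5 [526.05122972 -13.21875435 379.08065595] [[ 8.794e-01  4.761e-01  1.000e-04]
 [ 4.761e-01 -8.794e-01  2.000e-04]
 [ 2.000e-04 -1.000e-04 -1.000e+00]] [0.07654084 0.76902435 0.28618346]
scene 107 pin axis xy at z125 [np.float64(524.7), np.float64(-12.7)] slope [np.float64(-0.002), np.float64(-0.0)] med [525.  -12.5 215. ] zmin 151.6729580129151
scene ring 28 [525.1 -11.7 126.2] [524.4 -13.  126.5] [27.  27.3  4.1] centroid uv [295.46428571 199.03571429]
opening [528.0, -12.9, 128.4] 0.71
tip [524.7, -11.4, 143.9] 0.92
scene crop origin 270 154
top ring 17 [521.6 -20.  125.8] [524.4 -18.1 125.4] [16.8 14.3  5.8] centroid uv [259.82352941 232.70588235]
opening [521.8, -9.7, 125.0] 0.68
top crop origin 231 190
```

View pics/e.png

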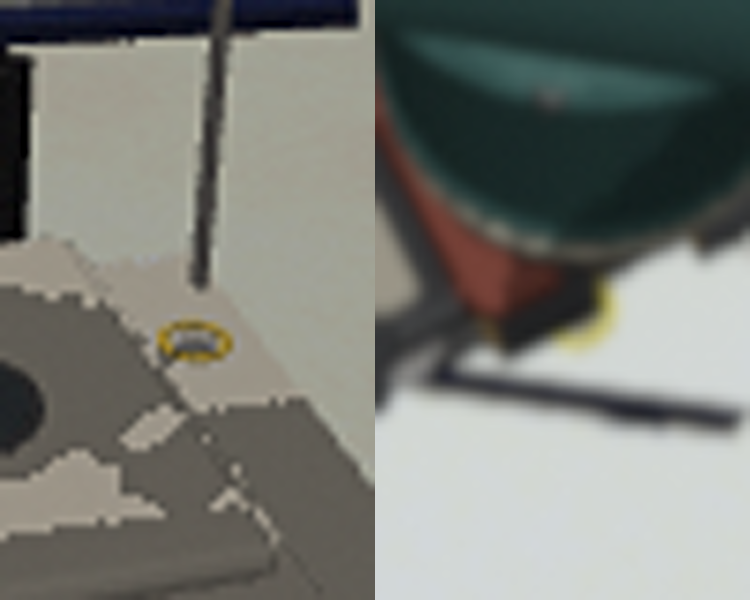

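The left crop (scene camera) shows the pin line running to the tip at (200,285). Extended downward it meets the ring centre at (195,343). In depth, the pin axis at (524.7,-12.7) matches the ring at (524.8,-12.3). In the right crop (top camera) the ring is mostly hidden. I lower the pin in short steps.

Call:
{"api": "jog_arm", "payload": {"moves": [[[0, 0, 0.015], [0, 0, 0]], [[0, 0, 0.015], [0, 0, 0]], [[0, 0, 0.01], [0, 0, 0]], [[0, 0, 0], [0, 0, 0]], [[0, 0, 0], [0, 0, 0]]]}}

```text
time: 8.22
eef_pos: [525.8, -12.9, 353.8]
eef_rot: [[0.879, 0.477, -0.002], [0.477, -0.879, 0.0], [-0.001, -0.001, -1.0]]
wrist_force: [0.4, -0.1, 0.7]
finger_gap: 0.246
grasp_force: 30.0
```

Call:
{"api": "jog_arm", "payload": {"moves": [[[0, 0, 0.005], [0, 0, 0]], [[0, 0, 0.005], [0, 0, 0]], [[0, 0, 0.005], [0, 0, 0]], [[0, 0, 0], [0, 0, 0]], [[0, 0, 0], [0, 0, 0]]]}}

```text
time: 8.63
eef_pos: [526.1, -13.0, 345.6]
eef_rot: [[0.879, 0.477, -0.0], [0.477, -0.879, 0.0], [-0.0, -0.0, -1.0]]
wrist_force: [0.2, 0.6, 0.1]
finger_gap: 0.245
grasp_force: 30.0
```

No force is reported 10 mm below the deck, so the pin is in the opening. I continue down.

Call:
{"api": "jog_arm", "payload": {"moves": [[[0, 0, 0.008], [0, 0, 0]], [[0, 0, 0.008], [0, 0, 0]], [[0, 0, 0.005], [0, 0, 0]], [[0, 0, 0], [0, 0, 0]], [[0, 0, 0], [0, 0, 0]]]}}

```text
time: 9.05
eef_pos: [526.0, -12.9, 332.7]
eef_rot: [[0.879, 0.477, -0.001], [0.477, -0.879, 0.0], [-0.001, -0.001, -1.0]]
wrist_force: [-0.7, 0.3, -0.6]
finger_gap: 0.245
grasp_force: 30.0
```

Call:
{"api": "jog_arm", "payload": {"moves": [[[0, 0, 0.004], [0, 0, 0]], [[0, 0, 0], [0, 0, 0]], [[0, 0, 0], [0, 0, 0]]]}}

```text
time: 9.3
eef_pos: [526.2, -13.0, 330.7]
eef_rot: [[0.879, 0.477, -0.0], [0.477, -0.879, 0.0], [-0.0, -0.0, -1.0]]
wrist_force: [0.2, -0.2, 0.4]
finger_gap: 0.247
grasp_force: 30.0
```

Call:
{"api": "jog_arm", "payload": {"moves": [[[0, 0, 0.003], [0, 0, 0]], [[0, 0, 0], [0, 0, 0]], [[0, 0, 0], [0, 0, 0]]]}}

```text
time: 9.55
eef_pos: [526.4, -13.0, 329.1]
eef_rot: [[0.879, 0.477, 0.0], [0.477, -0.879, 0.0], [0.0, 0.0, -1.0]]
wrist_force: [0.8, 0.4, 0.1]
finger_gap: 0.246
grasp_force: 30.0
```

Call:
{"api": "jog_arm", "payload": {"moves": [[[0, 0, 0.003], [0, 0, 0]], [[0, 0, 0], [0, 0, 0]], [[0, 0, 0], [0, 0, 0]]]}}

```text
time: 9.8
eef_pos: [526.4, -13.0, 327.2]
eef_rot: [[0.879, 0.477, 0.0], [0.477, -0.879, 0.0], [0.0, 0.0, -1.0]]
wrist_force: [0.1, -0.3, 1.3]
finger_gap: 0.248
grasp_force: 30.0
```

Call:
{"api": "jog_arm", "payload": {"moves": [[[0, 0, 0.003], [0, 0, 0]], [[0, 0, 0], [0, 0, 0]], [[0, 0, 0], [0, 0, 0]]]}}

```text
time: 10.05
eef_pos: [526.4, -13.0, 325.4]
eef_rot: [[0.879, 0.477, 0.0], [0.477, -0.879, 0.0], [0.0, 0.0, -1.0]]
wrist_force: [0.5, -0.1, 1.5]
finger_gap: 0.248
grasp_force: 30.0
```

Call:
{"api": "jog_arm", "payload": {"moves": [[[0, 0, 0.002], [0, 0, 0]], [[0, 0, 0], [0, 0, 0]], [[0, 0, 0], [0, 0, 0]]]}}

```text
time: 10.3
eef_pos: [526.4, -13.0, 324.2]
eef_rot: [[0.879, 0.477, 0.0], [0.477, -0.879, 0.0], [0.0, 0.0, -1.0]]
wrist_force: [0.6, 0.3, 3.9]
finger_gap: 0.245
grasp_force: 30.0
```

Call:
{"api": "jog_arm", "payload": {"moves": [[[0, 0, 0.002], [0, 0, 0]], [[0, 0, 0], [0, 0, 0]], [[0, 0, 0], [0, 0, 0]]]}}

```text
time: 10.55
eef_pos: [526.5, -13.0, 323.1]
eef_rot: [[0.879, 0.477, 0.001], [0.477, -0.879, -0.0], [0.001, 0.0, -1.0]]
wrist_force: [0.7, -0.8, 3.8]
finger_gap: 0.247
grasp_force: 30.0
```

```bash
cat > lid.py <<'E'
from h import *
s=snap('scene'); p,_=pts(s); a=np.deg2rad(-7.7); d=p[:,:2]-[643.7,33]
x=d@[np.cos(a),np.sin(a)]; y=d@[-np.sin(a),np.cos(a)]
for lo in(-80,-60,0,60):
    k=(x>lo)&(x<lo+20)&(abs(y)<95)&(p[:,2]>100)&(p[:,2]<225)
    print(lo,k.sum(),np.percentile(p[k][:,2],[25,50,90]).round(1))
E
python3 lid.py
```

```text
-80 184 [191.  191.7 200.8]
-60 454 [197.7 199.6 201.9]
0 499 [180.7 182.8 185.6]
60 465 [163.5 165.  167.7]
```

The lid's front now stands at about 200 mm, so it is ajar, and the peak force was about 4 N. I withdraw straight up and carry the pin back.

Call:
{"api": "jog_arm", "payload": {"moves": [[[0, 0, -0.012], [0, 0, 0]], [[0, 0, -0.025], [0, 0, 0]], [[0, 0, -0.035], [0, 0, 0]], [[0, 0, -0.035], [0, 0, 0]], [[0, 0, -0.0258], [0, 0, 0]]]}}

```text
time: 11.02
eef_pos: [525.7, -12.9, 403.7]
eef_rot: [[0.879, 0.477, -0.001], [0.477, -0.879, 0.0], [-0.001, -0.001, -1.0]]
wrist_force: [0.3, 0.2, -0.6]
finger_gap: 0.244
grasp_force: 30.0
```

Call:
{"api": "jog_arm", "payload": {"moves": [[[0, 0, 0], [0, 0, 0]], [[-0.0342, 0.0353, 0], [0, 0, 0]], [[-0.04, 0.04, 0], [0, 0, 0]], [[-0.04, 0.04, 0], [0, 0, 0]], [[-0.04, 0.04, 0], [0, 0, 0]]]}}

```text
time: 11.43
eef_pos: [487.9, -139.6, 401.1]
eef_rot: [[0.879, 0.478, -0.003], [0.478, -0.879, 0.001], [-0.002, -0.002, -1.0]]
wrist_force: [0.4, -0.0, -0.6]
finger_gap: 0.244
grasp_force: 30.0
```

Call:
{"api": "jog_arm", "payload": {"moves": [[[-0.04, 0.04, 0], [0, 0, 0]], [[-0.04, 0.04, 0], [0, 0, 0]], [[-0.04, 0.04, 0], [0, 0, 0]], [[-0.04, 0.04, 0], [0, 0, 0]], [[-0.04, 0.04, 0], [0, 0, 0]]]}}

```text
time: 11.85
eef_pos: [439.5, -302.5, 401.0]
eef_rot: [[0.879, 0.477, -0.002], [0.477, -0.879, 0.002], [-0.001, -0.003, -1.0]]
wrist_force: [0.9, 0.9, 0.1]
finger_gap: 0.248
grasp_force: 30.0
```

Call:
{"api": "jog_arm", "payload": {"moves": [[[-0.04, 0.04, 0], [0, 0, 0]], [[-0.04, 0.04, 0], [0, 0, 0]], [[0, 0, 0], [0, 0.9, 0]], [[0, 0, 0], [0, 0.8, 0]], [[0, 0, 0], [0, 0.8, 0]]]}}

```text
time: 12.27
eef_pos: [421.2, -366.8, 401.1]
eef_rot: [[0.852, 0.476, 0.219], [0.46, -0.88, 0.121], [0.251, -0.003, -0.968]]
wrist_force: [-0.6, 1.0, -0.9]
finger_gap: 0.245
grasp_force: 30.0
```

Call:
{"api": "jog_arm", "payload": {"moves": [[[0, 0, 0], [0, 0, 0]], [[0, 0, 0], [0, 0, 0]], [[0, 0, 0], [0, 0, 0]], [[0, 0, 0], [0, 0, 0]]]}}

```text
time: 12.6
eef_pos: [422.0, -366.2, 402.3]
eef_rot: [[0.852, 0.478, 0.216], [0.463, -0.879, 0.118], [0.246, -0.001, -0.969]]
wrist_force: [0.1, 0.0, -0.5]
finger_gap: 0.244
grasp_force: 30.0
```

```bash
python3 - <<'E'
from h import *
st=bot.read_state(); R=np.array(st['eef_rot']); print(st['eef_pos'],R.round(4))
g=st['eef_pos']+61*R[:,2]
th=np.deg2rad(28.3); C=np.array([[np.cos(th),-np.sin(th)],[np.sin(th),np.cos(th)]])
for n in('scene','top'):
    s=snap(n); p,uv=pts(s)
    k=(abs(p[:,2]-98)<7)&(np.hypot(p[:,0]-508,p[:,1]+300)<62)
    r=cv2.minAreaRect(p[k][:,:2].astype(np.float32)); print(n,'caddy',k.sum(),r)
    q=(p-st['eef_pos'])@R; ed=(np.array(s['eye'])-g); ed=ed-ed@R[:,2]*R[:,2]; ed/=np.linalg.norm(ed)
    k=(np.hypot(q[:,0],q[:,1])<12)&(q[:,2]>108)&(q[:,2]<228); w=p[k]-2.4*ed; c,d=line(w); d*=np.sign(d[2])
    print(k.sum(),d.round(3),'tool',((c-st['eef_pos'])@R).round(1))
    for z in(100,7): print(z,'axis in caddy frame',((c+d*(z-c[2])/d[2])[:2]-np.array(r[0]))@C, 'tooldir',((c+R[:,2]*(z-c[2])/R[2,2])[:2]-np.array(r[0]))@C)
E
python3 lid.py
```

```text
[ 421.9939488  -366.2248161   402.25034235] [[ 8.517e-01  4.775e-01  2.157e-01]
 [ 4.627e-01 -8.786e-01  1.180e-01]
 [ 2.458e-01 -7.000e-04 -9.693e-01]]
scene caddy 215 ((507.54925537109375, -297.66070556640625), (85.65998840332031, 84.26557159423828), 28.769466400146484)
73 [-0.214 -0.112  0.97 ] tool [ -0.8  -1.2 168. ]
100 axis in caddy frame [-32.72411437 -18.73304931] tooldir [-32.05009324 -18.05779936]
7 axis in caddy frame [ -9.58763276 -19.02413462] tooldir [ -8.46319116 -17.89764302]
top caddy 283 ((508.4802551269531, -299.5484313964844), (80.1761703491211, 81.33252716064453), 27.788015365600586)
98 [-0.221 -0.117  0.968] tool [1.000e-01 1.100e+00 1.655e+02]
100 axis in caddy frame [-30.41797727 -18.81936696] tooldir [-31.00343434 -18.2942924 ]
7 axis in caddy frame [ -6.44731575 -19.00339012] tooldir [ -7.41653227 -18.13413606]
-80 179 [191.4 192.2 199.7]
-60 458 [198.5 200.2 202.5]
0 501 [180.9 182.8 186. ]
60 476 [163.6 165.2 167.8]
```

The lid stays ajar and the caddy has not moved. The pin axis lines up with its well at y≈-19, crossing the rim at x≈-31.5. I shift 1 mm inward and then insert along the axis.

Call:
{"api": "jog_arm", "payload": {"moves": [[[0.0018, 0, 0.03], [0, 0, 0]], [[0, 0, 0.035], [0, 0, 0]], [[0, 0, 0.03], [0, 0, 0]], [[0, 0, 0.015], [0, 0, 0]], [[0, 0, 0.015], [0, 0, 0]]]}}

```text
time: 13.17
eef_pos: [439.3, -356.9, 329.4]
eef_rot: [[0.851, 0.477, 0.217], [0.463, -0.879, 0.119], [0.247, -0.001, -0.969]]
wrist_force: [0.1, -0.5, -0.4]
finger_gap: 0.249
grasp_force: 30.0
```

Call:
{"api": "jog_arm", "payload": {"moves": [[[0, 0, 0.015], [0, 0, 0]], [[0, 0, 0.015], [0, 0, 0]], [[0, 0, 0.015], [0, 0, 0]], [[0, 0, 0.015], [0, 0, 0]], [[0, 0, 0], [0, 0, 0]]]}}

```text
time: 13.58
eef_pos: [446.5, -352.4, 293.5]
eef_rot: [[0.852, 0.477, 0.216], [0.461, -0.879, 0.12], [0.247, -0.003, -0.969]]
wrist_force: [-0.4, 0.0, -0.0]
finger_gap: 0.246
grasp_force: 30.0
```

Call:
{"api": "jog_arm", "payload": {"moves": [[[0, 0, 0.015], [0, 0, 0]], [[0, 0, 0.015], [0, 0, 0]], [[0, 0, 0.015], [0, 0, 0]], [[0, 0, 0.015], [0, 0, 0]], [[0, 0, 0], [0, 0, 0]]]}}

```text
time: 14.0
eef_pos: [454.2, -347.9, 258.2]
eef_rot: [[0.852, 0.477, 0.215], [0.461, -0.879, 0.121], [0.247, -0.003, -0.969]]
wrist_force: [-0.3, 0.3, -1.0]
finger_gap: 0.248
grasp_force: 30.0
```

Call:
{"api": "jog_arm", "payload": {"moves": [[[0, 0, 0.015], [0, 0, 0]], [[0, 0, 0.015], [0, 0, 0]], [[0, 0, 0.01], [0, 0, 0]], [[0, 0, 0.006], [0, 0, 0]], [[0, 0, 0], [0, 0, 0]]]}}

```text
time: 14.42
eef_pos: [460.4, -345.2, 232.6]
eef_rot: [[0.852, 0.477, 0.216], [0.462, -0.879, 0.119], [0.247, -0.002, -0.969]]
wrist_force: [0.5, 0.4, 0.4]
finger_gap: 0.246
grasp_force: 30.0
```

Call:
{"api": "jog_arm", "payload": {"moves": [[[0, 0, 0.003], [0, 0, 0]], [[0, 0, 0], [0, 0, 0]], [[0, 0, 0], [0, 0, 0]]]}}

```text
time: 14.67
eef_pos: [461.1, -345.6, 232.2]
eef_rot: [[0.852, 0.477, 0.218], [0.462, -0.879, 0.118], [0.248, 0.0, -0.969]]
wrist_force: [1.1, -0.7, -0.7]
finger_gap: 0.248
grasp_force: 30.0
```

Call:
{"api": "jog_arm", "payload": {"moves": [[[0, 0, 0.003], [0, 0, 0]], [[0, 0, 0], [0, 0, 0]], [[0, 0, 0], [0, 0, 0]]]}}

```text
time: 14.92
eef_pos: [461.4, -345.3, 230.2]
eef_rot: [[0.852, 0.477, 0.218], [0.462, -0.879, 0.118], [0.247, 0.0, -0.969]]
wrist_force: [-0.1, -0.1, -0.9]
finger_gap: 0.252
grasp_force: 30.0
```

Call:
{"api": "jog_arm", "payload": {"moves": [[[0, 0, 0], [0, 0, 0]], [[0, 0, 0], [0, 0, 0]], [[0, 0, 0], [0, 0, 0]], [[0, 0, 0], [0, 0, 0]], [[0, 0, 0], [0, 0, 0]]], "jaw": 0.9}}

```text
time: 15.33
eef_pos: [461.4, -345.3, 230.2]
eef_rot: [[0.852, 0.477, 0.218], [0.462, -0.879, 0.118], [0.247, 0.0, -0.969]]
wrist_force: [-0.6, 0.4, 0.4]
finger_gap: 0.586
grasp_force: 0.0
```

Call:
{"api": "jog_arm", "payload": {"moves": [[[0, 0, 0], [0, 0, 0]], [[0, 0, 0], [0, 0, 0]], [[0, 0, 0], [0, 0, 0]], [[0, 0, 0], [0, 0, 0]], [[0, 0, 0], [0, 0, 0]]]}}

```text
time: 15.75
eef_pos: [461.4, -345.2, 230.1]
eef_rot: [[0.852, 0.477, 0.217], [0.462, -0.879, 0.118], [0.247, -0.0, -0.969]]
wrist_force: [0.4, 0.4, 0.7]
finger_gap: 0.9
grasp_force: 0.0
```

Run:
```python
from h import *
st=bot.read_state(); R=np.array(st['eef_rot']); print(st['eef_pos'],st['finger_gap'])
for n in('scene','top'):
    s=snap(n); p,uv=red(s,[470,-342,172],60)
    q=(p-st['eef_pos'])@R; print(n,len(p),p.mean(0),'tool',q.mean(0).round(1),q.min(0).round(1),q.max(0).round(1))
    if n=='scene': cv2.imwrite('pics/f.png',cv2.resize(s['pixels'][80:220,180:340,::-1],(640,560),interpolation=cv2.INTER_CUBIC))
```

```text
[ 461.37173818 -345.24892674  230.13884878] 0.9002881481876324
scene 116 [ 471.38247206 -332.89512283  172.12624143] tool [-0.1 -6.1 59.8] [-10.4 -13.6  25.5] [ 6.2  5.1 94.9]
top 17 [ 470.80346727 -336.84290825  190.16984883] tool [ 2.  -2.9 41.8] [-1.8 -6.9 24. ] [ 4.4  1.9 69.2]
```

View pics/f.png

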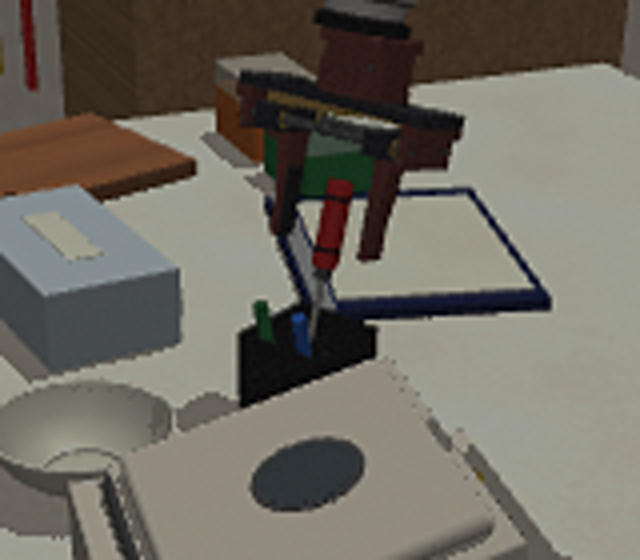

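The picture shows the pin leaning freely in the caddy again, at (332,225) between the open fingers. Both markers are in place at (262,320) and (300,330), and the lid is ajar at the bottom of the picture. I retract along the tool axis.

Call:
{"api": "jog_arm", "payload": {"moves": [[[0, 0, -0.015], [0, 0, 0]], [[0, 0, -0.03], [0, 0, 0]], [[0, 0, -0.04], [0, 0, 0]], [[0, 0, -0.04], [0, 0, 0]], [[0, 0, -0.04], [0, 0, 0]]]}}

```text
time: 16.27
eef_pos: [439.4, -356.9, 327.6]
eef_rot: [[0.852, 0.477, 0.217], [0.462, -0.879, 0.118], [0.247, -0.0, -0.969]]
wrist_force: [0.2, 0.3, 0.4]
finger_gap: 0.9
grasp_force: 0.0
```

Call:
{"api": "jog_arm", "payload": {"moves": [[[0, 0, -0.03], [0, 0, 0]], [[-0.03, 0, 0], [0, 0, 0]], [[-0.03, 0, 0], [0, 0, 0]], [[0, 0, 0], [0, 0, 0]], [[0, 0, 0], [0, 0, 0]]]}}

```text
time: 16.68
eef_pos: [404.8, -375.9, 335.1]
eef_rot: [[0.853, 0.475, 0.218], [0.46, -0.88, 0.118], [0.248, -0.0, -0.969]]
wrist_force: [-0.6, -0.1, 0.7]
finger_gap: 0.898
grasp_force: 0.0
```

```bash
python3 lid.py
python3 - <<'E'
from h import *
st=bot.read_state(); print(st['time'],st['eef_pos'],st['joint_vel'].round(3))
for n in('scene','top'):
    s=snap(n); p,uv=pts(s)
    k=(abs(p[:,2]-98)<7)&(np.hypot(p[:,0]-508,p[:,1]+300)<62)
    print(n,'caddy',cv2.minAreaRect(p[k][:,:2].astype(np.float32)))
    p,uv=red(s,[470,-342,172],60); print('pin',p.mean(0))
    if n=='scene': cv2.imwrite('pics/g.png',cv2.resize(s['pixels'][:,:,::-1],(768,576)))
E
```

```text
-80 181 [191.3 192.1 200.2]
-60 461 [198.3 200.  202.4]
0 499 [181.1 183.  186. ]
60 471 [163.6 165.2 167.9]
16.7333 [ 405.31148027 -375.7058091   335.03462305] [ 0.015  0.004 -0.003  0.001 -0.003 -0.003]
scene caddy ((506.9903869628906, -297.4898681640625), (84.63155364990234, 83.41891479492188), 27.86517333984375)
pin [ 471.38546949 -333.00575743  172.33399773]
top caddy ((508.8940734863281, -300.10662841796875), (80.09207153320312, 81.28361511230469), 27.65778160095215)
pin [ 465.57839795 -338.63272024  192.20253088]
```

View pics/g.png

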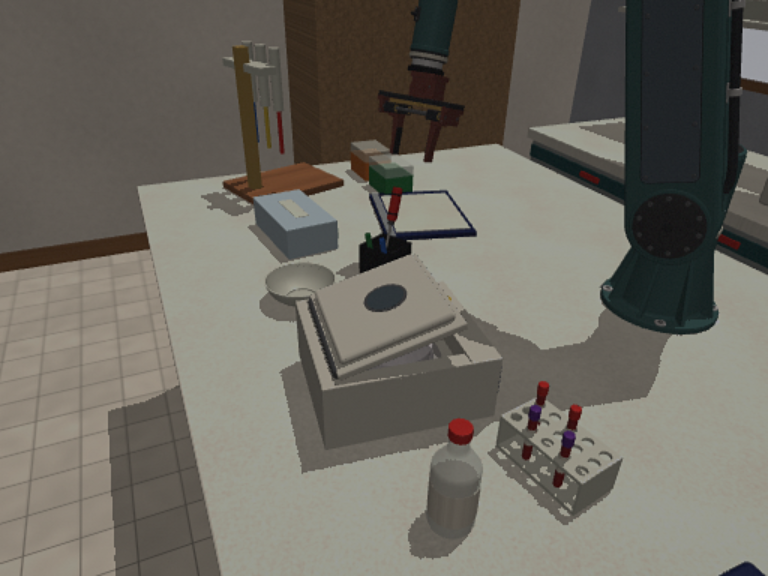

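The picture shows the lid ajar at (385,315) and the pin back in the caddy at (395,205). The rack, bottle and bowl are untouched and the gripper is clear. I hand the job in.

```bash
python3 -c "
from plant import bot
print(bot.finish_job())"
```

```text
the job is handed in; nothing more can be done
None
```

The lid is released and standing ajar (front edge about 200 mm up, peak push about 4 N), the pin is back in the caddy with both markers, nothing else appears disturbed, and I handed the job in at about 17 s of the 54 s allowed; it returned no verdict.

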